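Drop the shaker balls into the tin

TASK

Two small dispensers stand on the studio table, each with a slide gate under its hopper. On the one that holds the round steel balls, pull the gate open by its wooden handle so that all three balls drop into the tin beneath, then push that gate fully shut again. Leave the other dispenser's gate, under the flat wooden keys, shut.

Things in the scene. Friction and masses are not known exactly. Their poses are not given: they have to be found in the camera images.
- ball_gate (a joint): Opening in m of the steel slide gate (6 mm thick, 66 mm wide) that floors the hopper of the steel balls: 0 fully shut, 0.075 fully open, end stops at both; it starts at 0 to 0.007. It slides level, opening along the handle's -x, with about 2.5 N of friction, and stays where it is left. All balls drop once it is 60 mm or more open.
- ball_grip (a point): Point on the vertical axis of that gate's wooden handle, an upright block 16 mm (x) by 24 mm (y), from 131 to 181 mm above the table; this point is at 163 mm. x is level and points to the hopper, z up; opening moves it along -x. Gate shut, the hopper's rim begins 65 mm along +x.
- ball_stand: Dispenser holding the steel balls, fixed: plywood cheeks 100 x 148 mm, 149 mm high, round aluminium hopper (66 mm inside at the throat, 120 mm at the open top, 212 mm above the table). Origin on the table under the hopper's axis; the handle is on its -x side, 125 mm out when shut. The other dispenser looks the same; only the contents differ. Either may stand left or right, turned up to 15 degrees.
- tin: Open round steel tin, loose, standing upright under the hopper of the balls on the dispenser's 6 mm foot plate: 104 mm across, 105 mm high, wall and floor 3 mm. Origin at the centre of its underside, z up.
- ball1_center (a point): Centre of steel ball 1 of three, 25 mm in diameter, 64 g, at the start lying on the gate in the hopper.
- ball2_center (a point): Centre of steel ball 2 of three, 25 mm in diameter, 64 g, at the start lying on the gate in the hopper.
- ball3_center (a point): Centre of steel ball 3 of three, 25 mm in diameter, 64 g, at the start lying on the gate in the hopper.
- key_gate (a joint): Opening in m of the other dispenser's gate, of the same shape, with three flat wooden keys (34 x 16 x 8 mm) on it: 0 is shut, its start. To be left shut.
Things that resemble listed ones, but are neither listed nor needed, are in the scene too. What is shaped like the tin but orange is not meant.

How it is judged (in metres and radians):
On the way:
1. with the gate pulled open, all three balls have dropped into the tin (value of joint ball_gate above 0.03 m and horizontal distance between each of ball1_center, ball2_center, ball3_center and tin below 0.05 m and z of ball1_center in the frame of tin between 0 and 0.08 m and z of ball2_center in the frame of tin between 0 and 0.08 m and z of ball3_center in the frame of tin between 0 and 0.08 m), for 0.2 s.
At the end, for the whole second after the job is handed in: The balls' gate is shut to within 10 mm, all three balls lie in the tin (centres within 50 mm of its axis and less than 80 mm above its underside), the tin is upright within 10 degrees, and the keys' gate is shut to within 10 mm (value of joint each of ball_gate, key_gate below 0.01 m and horizontal distance between each of ball1_center, ball2_center, ball3_center and tin below 0.05 m and z of ball1_center in the frame of tin between 0 and 0.08 m and z of ball2_center in the frame of tin between 0 and 0.08 m and z of ball3_center in the frame of tin between 0 and 0.08 m and angle between tin's own z axis and vertical below 0.17 rad); the robot touches nothing.
It fails at once if the gate under the wooden keys is opened by more than 15 mm (value of joint key_gate above 0.015 m).
It also fails if it takes over 32 s, if anything falls off the work surface, if the arm or the gripper's body presses on something with over 40 N, if the wrist force passes 120 N, or if a joint passes its speed limit or range.

ROBOT

A 6-joint arm with a two-finger parallel gripper is mounted at the origin on the work surface. World frame = base frame: x ahead of the robot, y to its left, z up, the work surface at z = 0. Lengths are in m, angles in degrees, forces in N, time in s.
With the tool pointing down it reaches from about 0.35 to 0.775 m from the base axis. Payload 5.5 kg.
Tool frame: the origin (TCP) lies at the very end of the fingers, on their centre line; the grasp point (between the pads) lies 19 mm behind it; y points along the fingers, x is the direction in which the jaws open and shut, and the axes are right-handed (so a half turn about y gives the same grasp; the last joint's range is limited). The gripper opens to 85 mm and grips with 20 to 120 N. Pads are 22 mm wide; open, the fingers measure 114 mm over their backs; the gripper's body (76 mm by 85 mm) begins 54 mm behind the grasp point. The pads swing forward as they close: fully open they stand 13 mm farther back than shut.
Start: joints at [57.605, 17.945, 2.641, 74.691, 0, 82.002], TCP at [0.238, 0.524, 0.231] pointing down, gripper open.
Joint ranges: [-158.12, 158.12], [-49.38, 96.58], [-58.88, 72.47], [-126.05, 133.96], [-84.25, 85.87], [-180, 180]. Speed limits (degrees/s): [147.25, 147.25, 180, 180, 180, 180].

INTERFACE

Orientations are given as a 3x3 rotation matrix whose columns are the frame's x, y, z axes.
In Python, from plant import manip gives the robot as it stands. The module is installed in compiled form; this text tells all that it offers.
- The arm moves only by the shell command python3 -m pendant 'ROWS' [OPENING] [FORCE]. ROWS is JSON, a list of rows, each an object with "linear": the shift along the world's x, y, z normalised to -1 to 1, where 1 is 2.5 cm, a list of three; "rot": the turn, a rotation vector about the world's x, y, z normalised to -1 to 1, where 1 is 0.08 rad, a list of three. A call has 1 to 5 rows; each row shifts and turns the pose as measured when the row begins; what a row does not reach is not made up. A row lasts 1/8 s, in which the tool goes at most 62.5 mm and 10.7 degrees, less where a joint would pass 70% of its speed; a pose out of reach is approached as far as the arm can. A call with a number of a shift or a turn outside -1 to 1 is refused whole. A call with a gripper value outside its range is refused whole. OPENING is the opening in per cent of the stroke, from 0 (shut) to 100 (fully open), set as the call begins (- or left out, the last holds). The fingers move at their own pace and stop on an object; FORCE is the grip in N (left out, the last holds). Time passes only in rows, so rows that do not move let the fingers close. It gives the time, the measured TCP pose, the force and the opening at its end, in the units of the state.
- manip.get_state(): the state, without advancing time (a new reading comes with each control period).
- manip.read_camera(name): name is "scene" or "top"; returns a dict with "frame" (480x640x3 uint8, red, green, blue), "vertical_fov" (degrees; the focal length in pixels is half the picture's height over the tangent of half this angle, whatever the lens; pixels are square), "cx", "cy" (the principal point, pixels), "k1" (the pictures are not rectified: a ray, as slopes to the right and down, at radius r is drawn at 1 + k1 r^2 times it, then the intrinsics apply), "R" (3x3) and "t" (3): a world point X has camera coordinates R X + t. Camera axes: x right, y down, z forward; pixel columns grow to the right and rows downward; lengths in m; the calibration is good to about 2 mm. A picture is of the moment at which its call begins. There is no depth.
- manip.job_done(): hands the job in, once; it reports no verdict.
The state is a dict: "clock": time; "qpos": joint angles; "joint_vel": joint speeds; "tau": joint torques, N m; "position": TCP position; "orientation": TCP orientation; "contact_force": force on the tool from outside, world axes, zero at the start; "torque": the same for the moment, N m; "finger_gap": opening from 0.0 (shut) to 1.0 (fully open).
Only numpy, scipy, OpenCV 4.12 (cv2) and the standard library are available. Lean on these libraries where they do the work, as an engineer would, in place of code of your own. Each camera call takes 0.05 s, during which the arm holds its last target. There are 200 camera calls.

## Working session

There is one attempt and no reset: what is moved stays moved. The work goes in short steps, Python scripts to look and compute and a shell command to move; the robot and the scene stay as the last step left them, time stands still between calls to the robot, and variables do not carry over. Pictures are saved under pics/ and viewed, and the job is handed in when it is done.

```bash
mkdir -p pics
python3 - <<'E'
from plant import manip
import cv2,pickle
s=manip.get_state();print(s)
for n in("scene","top"):
    c=manip.read_camera(n);cv2.imwrite(f"pics/{n}0.png",c["frame"][:,:,::-1]);pickle.dump(c,open(n+".pkl","wb"))
    print({k:v for k,v in c.items() if k!="frame"})
E
```

```text
{'clock': 0.0, 'qpos': array([5.76048116e+01, 1.79906397e+01, 2.57646560e+00, 7.46881085e+01,
       8.22643602e-05, 8.20026305e+01]), 'joint_vel': array([ 0.0482315 ,  0.03307496, -0.00194392,  0.07081246, -0.08379247,
       -0.10472914]), 'tau': array([-1.64059045e-03, -4.80637872e+01,  2.98527592e+01,  1.95406924e-02,
       -3.73120167e-05,  1.04773662e-05]), 'position': array([0.23724483, 0.52322998, 0.23040683]), 'orientation': array([[ 4.13068917e-01, -9.57625793e-04, -9.10699266e-01],
       [ 9.10698054e-01, -1.50657701e-03,  4.13069951e-01],
       [-1.76760502e-03, -9.99998407e-01,  2.49787812e-04]]), 'contact_force': array([ 0.27984623, -0.09575534,  0.55662185]), 'torque': array([0.01996323, 0.01511979, 0.02189616]), 'finger_gap': 1.001913496178551}
{'vertical_fov': 54.51711788866957, 'cx': 320.4437368992513, 'cy': 239.68157816345567, 'k1': -0.10850950239368841, 'R': array([[ 0.40562395,  0.91379542, -0.02114585],
       [ 0.59100436, -0.27984804, -0.7565705 ],
       [-0.69726828,  0.29438582, -0.65357015]]), 't': array([-0.2968784 , -0.27348005,  1.31748031])}
{'vertical_fov': 54.85672463683278, 'cx': 322.130422909632, 'cy': 240.16969268009993, 'k1': -0.08330388144991643, 'R': array([[ 0.01650994, -0.99950509, -0.02677689],
       [-0.99849479, -0.01508053, -0.05273268],
       [ 0.05230277,  0.0276072 , -0.9982496 ]]), 't': array([0.0410512 , 0.63283214, 0.91404136])}
```

View pics/scene0.png

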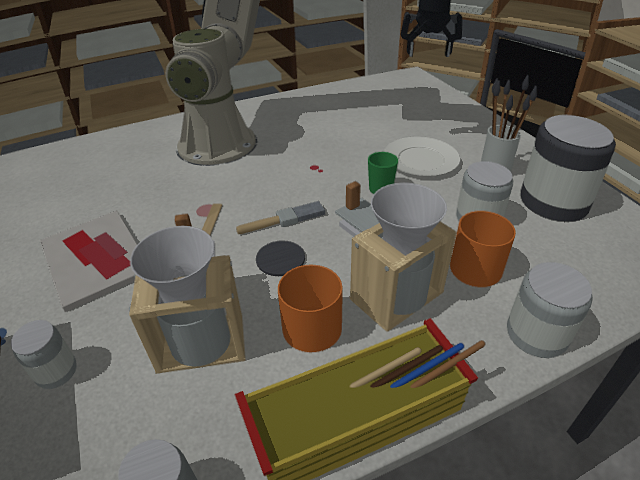

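View pics/top0.png

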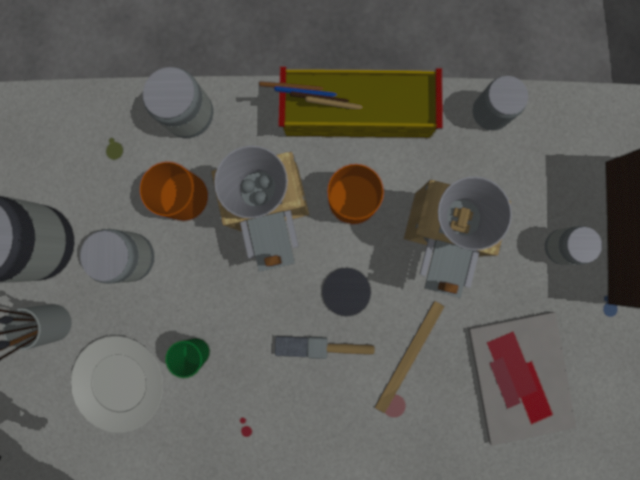

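In the top view the left hopper (250,183) holds the balls and its handle is near (272,260). The right hopper (473,215) holds the keys, with its handle at (448,287). In the scene view the ball dispenser's handle is at (353,195). I'll check this with crops.

Run:
```python
import cv2,numpy as np
t=cv2.imread("pics/top0.png")[140:290,200:320];s=cv2.imread("pics/scene0.png")[165:335,325:465]
a=cv2.resize(t,None,fx=4,fy=4,interpolation=cv2.INTER_CUBIC)[:600,:400]
a=cv2.resize(t,(480,600),interpolation=cv2.INTER_CUBIC)
cv2.imwrite("pics/topc.png",a)
cv2.imwrite("pics/scenec.png",cv2.resize(s[:150],None,fx=4,fy=4,interpolation=cv2.INTER_CUBIC))
```

```text
(no output)
```

View pics/topc.png

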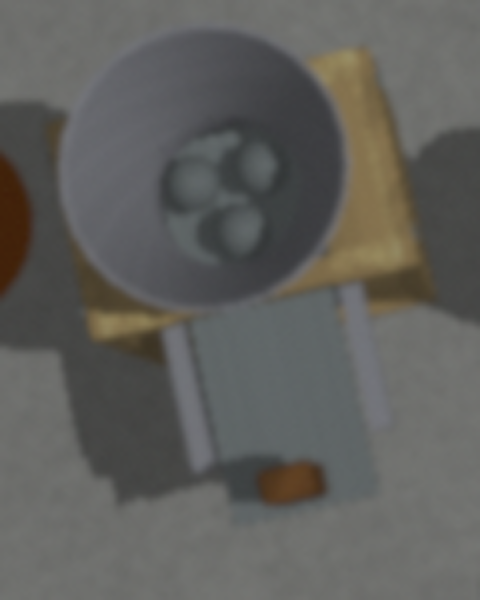

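View pics/scenec.png

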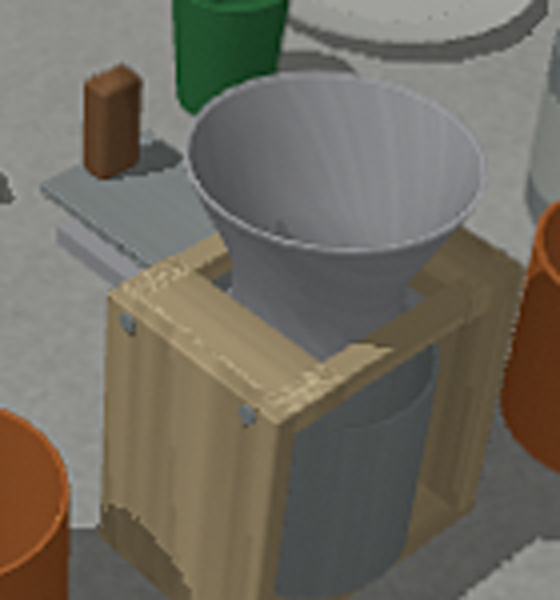

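```bash
cat > h.py <<'E'
import numpy as np,cv2,pickle
def load(n):
    return pickle.load(open(n+".pkl","rb"))
def K(c):
    f=240/np.tan(np.radians(c["vertical_fov"]/2));return np.array([[f,0,c["cx"]],[0,f,c["cy"]],[0,0,1]])
def proj(c,X):
    r=cv2.Rodrigues(c["R"])[0]
    return cv2.projectPoints(np.array(X,float).reshape(-1,3),r,c["t"],K(c),np.array([c["k1"],0,0,0]))[0].reshape(-1,2)
def onz(c,p,z):
    u=cv2.undistortPoints(np.array(p,float).reshape(-1,1,2),K(c),np.array([c["k1"],0,0,0])).reshape(-1,2)
    o=-c["R"].T@c["t"];out=[]
    for a in u:
        d=c["R"].T@np.array([a[0],a[1],1]);out.append(o+d*(z-o[2])/d[2])
    return np.array(out)
E
python3 - <<'E'
from h import *
np.set_printoptions(precision=4,suppress=True)
t=load("top");s=load("scene")
T=lambda x,y:(200+(x+.5)/4-.5,140+(y+.5)/4-.5)
S=lambda x,y:(325+(x+.5)/4-.5,165+(y+.5)/4-.5)
print("rim",onz(t,[T(202,168)],.212), onz(s,[S(336,163)],.212))
print("handle top scene",onz(s,[S(122,64),S(84,82),S(141,79),S(104,97),S(112,80)],.181))
print("handle top top",onz(t,[T(291,482)],.181))
print("plate end",onz(t,[T(232,523),T(378,495)],.131),onz(s,[S(42,187)],.131))
print("rail ends",onz(t,[T(205,470),T(380,428)],.131))
E
```

```text
rim [[0.7148 0.1635 0.212 ]] [[0.7197 0.1611 0.212 ]]
handle top scene [[0.5809 0.1394 0.181 ]
 [0.5864 0.1177 0.181 ]
 [0.5952 0.1416 0.181 ]
 [0.6006 0.1204 0.181 ]
 [0.5903 0.1296 0.181 ]]
handle top top [[0.5891 0.1287 0.181 ]]
plate end [[0.5708 0.1613 0.131 ]
 [0.5844 0.0967 0.131 ]] [[0.5885 0.096  0.131 ]]
rail ends [[0.5941 0.1739 0.131 ]
 [0.614  0.0964 0.131 ]]
```

The handle axis is at about (0.590, 0.1295) and the stand origin at about (0.717, 0.162), with yaw near 14°. The two cameras agree to within 2 mm. I'll grip top-down with the jaws along the handle's y, which needs a turn of +38° about z. First I move over at height.

```bash
R='python3 -m pendant'; 
python3 -m pendant '[{"linear":[0.3,-0.3,0.8],"rot":[0,0,0.5]},{"linear":[0.88,-0.98,0.4],"rot":[0,0,0.5]},{"linear":[0.88,-0.98,0],"rot":[0,0,0.5]},{"linear":[0.88,-0.98,0],"rot":[0,0,0.5]},{"linear":[0.88,-0.98,0],"rot":[0,0,0.5]}]' 100 40
python3 -m pendant '[{"linear":[0.88,-0.98,0],"rot":[0,0,0.5]},{"linear":[0.88,-0.98,0],"rot":[0,0,0.5]},{"linear":[0.88,-0.98,0],"rot":[0,0,0.5]},{"linear":[0.88,-0.98,0],"rot":[0,0,0.5]},{"linear":[0.88,-0.98,0],"rot":[0,0,0.5]}]'
```

```text
clock: 0.72
position: [0.3326, 0.4152, 0.2584]
orientation: [[0.212, -0.003, -0.977], [0.977, -0.006, 0.212], [-0.007, -1.0, 0.002]]
contact_force: [-0.9, 0.2, -0.0]
finger_gap: 1.002
clock: 1.35
position: [0.4447, 0.2876, 0.2562]
orientation: [[0.007, -0.005, -1.0], [1.0, -0.009, 0.007], [-0.009, -1.0, 0.005]]
contact_force: [-0.3, 0.7, -0.0]
finger_gap: 1.0
```

```bash
python3 -m pendant '[{"linear":[0.88,-0.96,0],"rot":[0,0,0.5]},{"linear":[0.88,-0.96,0],"rot":[0,0,0.5]},{"linear":[0.88,-0.96,0],"rot":[0,0,0.5]},{"linear":[0.88,-0.96,0],"rot":[0,0,0.5]},{"linear":[0.88,-0.96,0],"rot":[0,0,0.5]}]'
python3 -m pendant '[{"linear":[0.7,-0.7,0],"rot":[0,0,0.3]},{"linear":[0,0,0]}]' || python3 -m pendant '[{"linear":[0.7,-0.7,0],"rot":[0,0,0.3]},{"linear":[0,0,0],"rot":[0,0,0]}]'
```

```text
clock: 1.98
position: [0.5567, 0.1628, 0.2538]
orientation: [[-0.198, -0.008, -0.98], [0.98, -0.012, -0.198], [-0.01, -1.0, 0.01]]
contact_force: [1.0, 0.7, -0.2]
finger_gap: 1.002
clock: 2.22
position: [0.5754, 0.1427, 0.2521]
orientation: [[-0.219, -0.01, -0.976], [0.976, -0.012, -0.219], [-0.01, -1.0, 0.013]]
contact_force: [-1.4, 0.2, 0.5]
finger_gap: 1.0$[1]: bad value
```

```bash
python3 -m pendant '[{"linear":[0.58,-0.53,0],"rot":[0.15,-0.12,0.25]},{"linear":[0,0,0],"rot":[0,0,0]}]'
python3 - <<'E'
from plant import manip
from h import *
for n in("scene","top"):
    c=manip.read_camera(n);f=c["frame"][:,:,::-1];p=manip.get_state()["position"]
    q=proj(c,[p,[.590,.1295,.181]]);print(n,q,p)
    x,y=q[1].astype(int);cr=f[max(0,y-75):y+75,max(0,x-100):x+100]
    cv2.imwrite(f"pics/{n}1.png",cv2.resize(cr,None,fx=4,fy=4,interpolation=cv2.INTER_CUBIC));print(max(0,x-100),max(0,y-75))
E
```

```text
clock: 2.48
position: [0.5888, 0.1302, 0.2512]
orientation: [[-0.239, -0.003, -0.971], [0.971, 0.001, -0.239], [0.001, -1.0, 0.003]]
contact_force: [-0.3, -0.8, 0.5]
finger_gap: 0.999
scene [[353.61647899 149.11453083]
 [352.49725035 184.54106389]] [0.58812688 0.13084003 0.2513663 ]
252 109
top [[264.51240024 260.36521243]
 [271.90043954 259.55566719]] [0.58797889 0.13109414 0.25155147]
171 184
```

View pics/scene1.png

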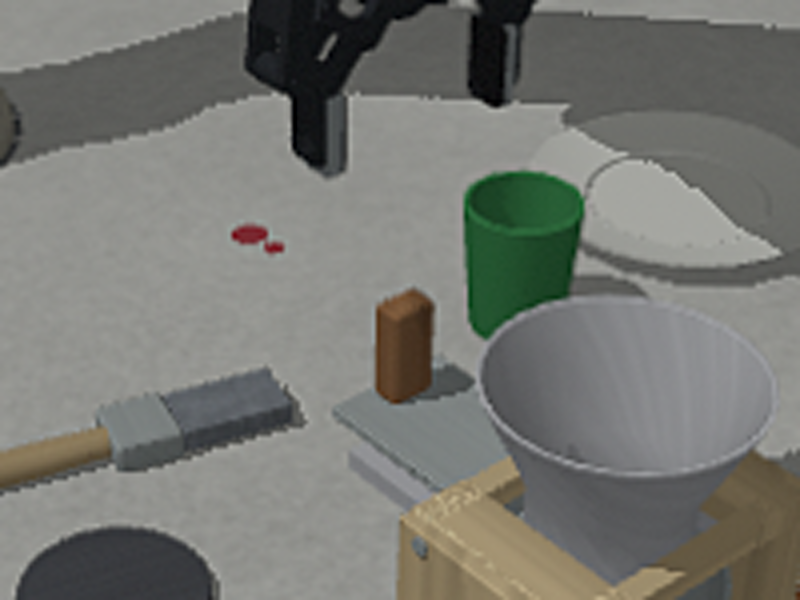

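View pics/top1.png

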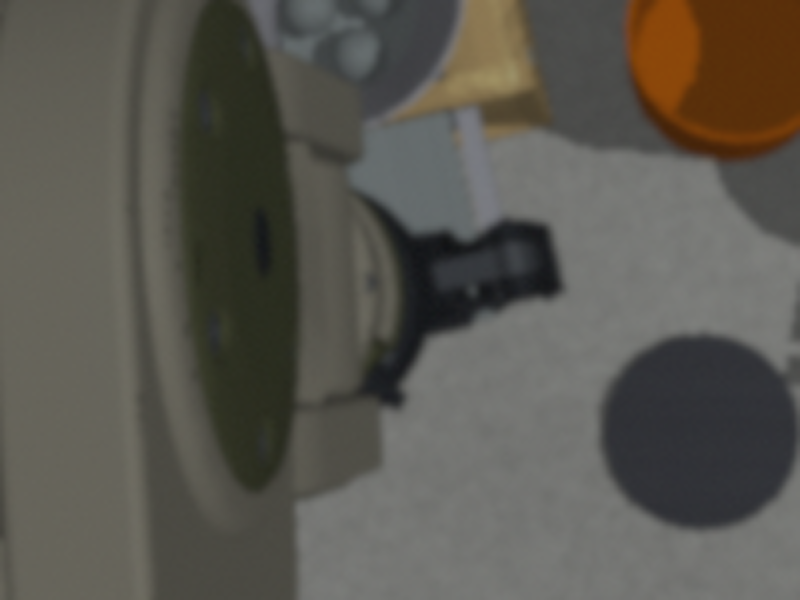

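The open jaws straddle the handle, which is at crop (405,345) in the scene picture. Descending now.

```bash
python3 -m pendant '[{"linear":[0.07,-0.03,-0.9],"rot":[0,0,0]},{"linear":[0,0,-0.9],"rot":[0,0,0]},{"linear":[0,0,-0.9],"rot":[0,0,0]},{"linear":[0,0,-0.9],"rot":[0,0,0]}]'
python3 -m pendant '[{"linear":[0,0,-0.3],"rot":[0,0,0]},{"linear":[0,0,0],"rot":[0,0,0]}]'
```

```text
clock: 3.08
position: [0.5877, 0.1348, 0.1623]
orientation: [[-0.244, 0.0, -0.97], [0.97, 0.002, -0.244], [0.002, -1.0, -0.001]]
contact_force: [0.0, -0.4, -0.1]
finger_gap: 1.001
clock: 3.32
position: [0.5853, 0.1364, 0.1535]
orientation: [[-0.246, -0.004, -0.969], [0.969, 0.002, -0.246], [0.003, -1.0, 0.003]]
contact_force: [-0.4, 0.8, 0.0]
finger_gap: 0.998
```

```bash
python3 -m pendant '[{"linear":[0.2,-0.28,-0.25],"rot":[0,0,0]},{"linear":[0,0,0],"rot":[0,0,0]}]'
```

```text
clock: 3.58
position: [0.5915, 0.1294, 0.1487]
orientation: [[-0.246, -0.001, -0.969], [0.969, 0.002, -0.246], [0.002, -1.0, 0.0]]
contact_force: [-0.7, 0.5, 0.8]
finger_gap: 0.998
```

Run:
```python
from plant import manip
from h import *
c=manip.read_camera("scene");f=c["frame"][:,:,::-1]
cv2.imwrite("pics/s2.png",cv2.resize(f[110:260,252:452],None,fx=4,fy=4,interpolation=cv2.INTER_CUBIC))
```

```text
(no output)
```

View pics/s2.png

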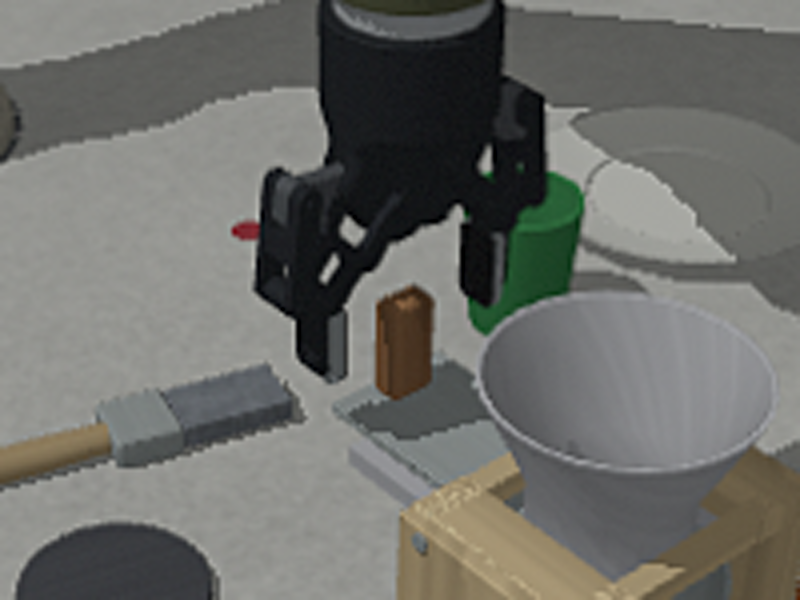

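The handle sits between the pads and is clear of them. Closing.

```bash
python3 -m pendant '[{"linear":[0,0,0],"rot":[0,0,0]},{"linear":[0,0,0],"rot":[0,0,0]},{"linear":[0,0,0],"rot":[0,0,0]},{"linear":[0,0,0],"rot":[0,0,0]}]' 0 40
python3 -m pendant '[{"linear":[0,0,0],"rot":[0,0,0]},{"linear":[0,0,0],"rot":[0,0,0]},{"linear":[0,0,0],"rot":[0,0,0]}]'
```

```text
clock: 4.12
position: [0.5918, 0.1312, 0.1505]
orientation: [[-0.247, 0.001, -0.969], [0.969, 0.006, -0.247], [0.006, -1.0, -0.002]]
contact_force: [-1.3, 6.2, 1.8]
finger_gap: 0.275
clock: 4.5
position: [0.5918, 0.1313, 0.1505]
orientation: [[-0.247, 0.001, -0.969], [0.969, 0.005, -0.247], [0.005, -1.0, -0.002]]
contact_force: [-0.2, 1.7, -0.1]
finger_gap: 0.274
```

```bash
python3 -m pendant '[{"linear":[-0.49,-0.12,0],"rot":[0,0,0]},{"linear":[-0.49,-0.12,0],"rot":[0,0,0]}]'
```

```text
clock: 4.75
position: [0.5681, 0.1253, 0.1504]
orientation: [[-0.247, 0.004, -0.969], [0.969, 0.006, -0.247], [0.005, -1.0, -0.005]]
contact_force: [3.0, 2.4, -1.0]
finger_gap: 0.272
```

```bash
python3 -m pendant '[{"linear":[-0.5,-0.12,0],"rot":[0,0,0]},{"linear":[-0.5,-0.12,0],"rot":[0,0,0]},{"linear":[-0.5,-0.12,0],"rot":[0,0,0]},{"linear":[-0.3,-0.07,0],"rot":[0,0,0]},{"linear":[0,0,0],"rot":[0,0,0]}]'
python3 - <<'E'
from plant import manip
from h import *
for n in("scene","top"):
    c=manip.read_camera(n);f=c["frame"][:,:,::-1]
    cr=f[110:260,252:452] if n=="scene" else f[130:280,171:371]
    if n=="scene": cr=f[170:320,302:502]
    cv2.imwrite(f"pics/{n}3.png",cv2.resize(cr,None,fx=4,fy=4,interpolation=cv2.INTER_CUBIC))
E
```

```text
clock: 5.38
position: [0.5249, 0.1145, 0.1506]
orientation: [[-0.247, 0.017, -0.969], [0.969, 0.009, -0.246], [0.005, -1.0, -0.019]]
contact_force: [-0.4, 1.4, 0.3]
finger_gap: 0.271
```

View pics/scene3.png

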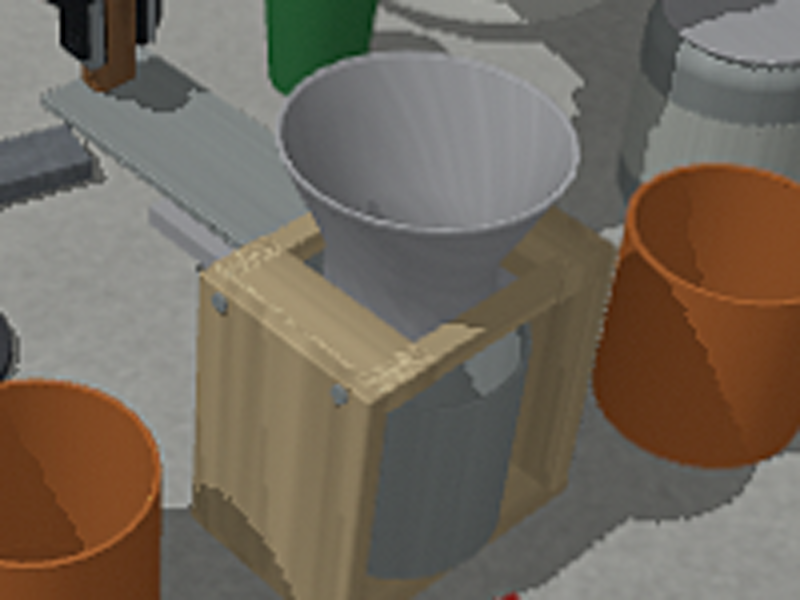

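View pics/top3.png

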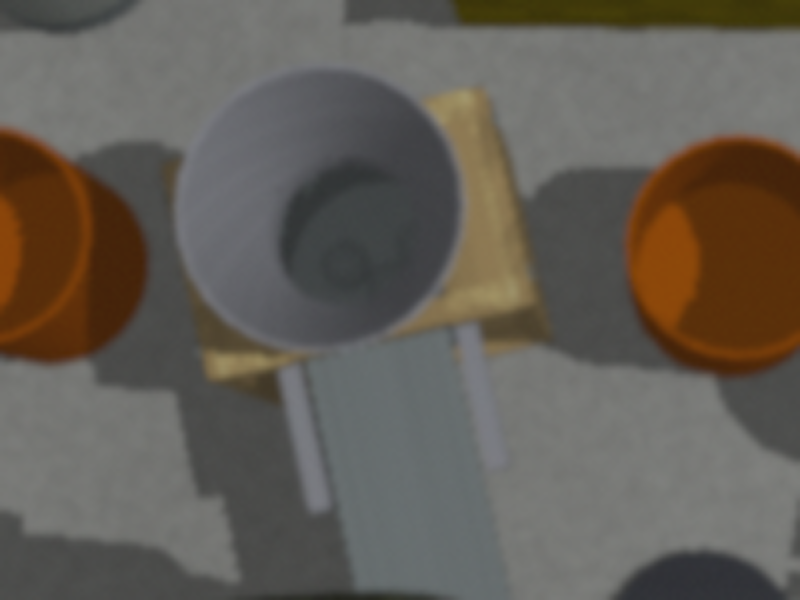

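The hopper no longer shows balls on the gate, and at least one is down in the tin at crop (347,262). I'll enhance the crop to count them.

```bash
python3 -m pendant '[{"linear":[0,0,0],"rot":[0,0,0]},{"linear":[0,0,0],"rot":[0,0,0]},{"linear":[0,0,0],"rot":[0,0,0]}]'
python3 - <<'E'
from plant import manip
from h import *
acc=0
for i in range(4): acc=acc+manip.read_camera("top")["frame"][:,:,::-1].astype(float)
f=acc/4
cr=f[160:215,230:290]
g=np.clip((cr-cr.min())/(120-cr.min())*255,0,255).astype(np.uint8)
cv2.imwrite("pics/top4.png",cv2.resize(g,None,fx=10,fy=10,interpolation=cv2.INTER_CUBIC))
E
```

```text
clock: 5.85
position: [0.5248, 0.1145, 0.1506]
orientation: [[-0.247, 0.018, -0.969], [0.969, 0.01, -0.247], [0.005, -1.0, -0.02]]
contact_force: [5.3, 1.0, -3.5]
finger_gap: 0.277
```

View pics/top4.png

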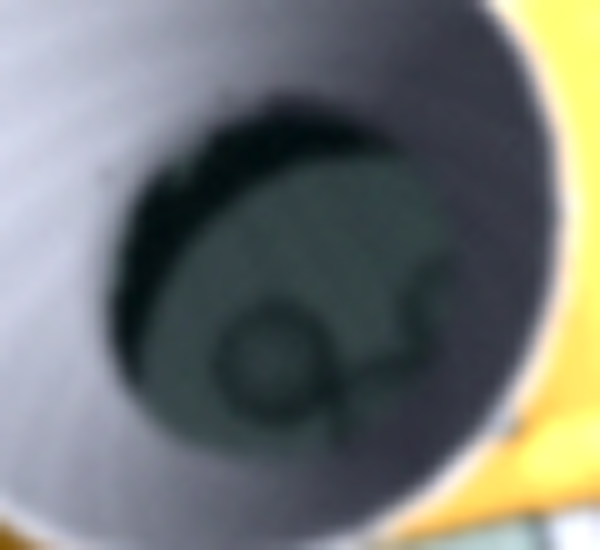

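All three balls appear on the tin floor: one clear at (270,360) and two partly hidden at the right, near (350,410) and (430,310). The throat is empty. Closing the gate now.

```bash
python3 -m pendant '[{"linear":[0.5,0.125,0],"rot":[0,0,0]},{"linear":[0.5,0.125,0],"rot":[0,0,0]},{"linear":[0.5,0.125,0],"rot":[0,0,0]},{"linear":[0.5,0.125,0],"rot":[0,0,0]},{"linear":[0.5,0.125,0],"rot":[0,0,0]}]'
python3 -m pendant '[{"linear":[0.2,0.05,0],"rot":[0,0,0]},{"linear":[0.1,0.025,0],"rot":[0,0,0]}]'
```

```text
clock: 6.68
position: [0.5861, 0.1299, 0.1506]
orientation: [[-0.247, 0.01, -0.969], [0.969, 0.007, -0.247], [0.004, -1.0, -0.012]]
contact_force: [-2.0, -1.2, 3.1]
finger_gap: 0.272
clock: 6.92
position: [0.5955, 0.1322, 0.1506]
orientation: [[-0.247, 0.011, -0.969], [0.969, 0.007, -0.247], [0.004, -1.0, -0.013]]
contact_force: [-3.2, -0.7, 1.9]
finger_gap: 0.271
```

Already 4 mm past the start position, so the gate wasn't fully shut at first. Creeping on to the end stop.

```bash
python3 -m pendant '[{"linear":[0.1,0.025,0],"rot":[0,0,0]},{"linear":[0.1,0.025,0],"rot":[0,0,0]}]'
python3 -m pendant '[{"linear":[0.1,0.025,0],"rot":[0,0,0]},{"linear":[0.1,0.025,0],"rot":[0,0,0]}]'
```

```text
clock: 7.18
position: [0.5975, 0.1328, 0.1505]
orientation: [[-0.247, 0.005, -0.969], [0.969, 0.005, -0.247], [0.004, -1.0, -0.007]]
contact_force: [-14.3, -4.3, 11.2]
finger_gap: 0.274
clock: 7.42
position: [0.5973, 0.1327, 0.1505]
orientation: [[-0.247, -0.004, -0.969], [0.969, 0.003, -0.247], [0.004, -1.0, 0.003]]
contact_force: [-10.1, -3.1, 6.8]
finger_gap: 0.269
```

The gate is at the end stop: force has risen and motion has stopped. Releasing and lifting straight up.

```bash
python3 -m pendant '[{"linear":[0,0,0],"rot":[0,0,0]},{"linear":[0,0,0],"rot":[0,0,0]},{"linear":[0,0,0],"rot":[0,0,0]},{"linear":[0,0,0],"rot":[0,0,0]}]' 100
python3 -m pendant '[{"linear":[0,0,0.4],"rot":[0,0,0]},{"linear":[0,0,0.8],"rot":[0,0,0]},{"linear":[0,0,0.9],"rot":[0,0,0]},{"linear":[0,0,0.9],"rot":[0,0,0]},{"linear":[0,0,0.9],"rot":[0,0,0]}]'
python3 -m pendant '[{"linear":[0,0,0.9],"rot":[0,0,0]},{"linear":[-1,0,0],"rot":[0,0,0]},{"linear":[-1,0,0],"rot":[0,0,0]},{"linear":[-1,0,0],"rot":[0,0,0]},{"linear":[-1,0,0],"rot":[0,0,0]}]'
python3 -m pendant '[{"linear":[-1,0,0],"rot":[0,0,0]},{"linear":[-1,0,0],"rot":[0,0,0]},{"linear":[0,0,0],"rot":[0,0,0]}]'
python3 - <<'E'
from plant import manip
from h import *
for n in("scene","top"):
    c=manip.read_camera(n);f=c["frame"][:,:,::-1]
    cv2.imwrite(f"pics/{n}5f.png",f)
    cr=f[150:300,302:502] if n=="scene" else f[140:290,190:390]
    cv2.imwrite(f"pics/{n}5.png",cv2.resize(cr,None,fx=4,fy=4,interpolation=cv2.INTER_CUBIC))
E
```

```text
clock: 7.92
position: [0.5989, 0.1332, 0.1504]
orientation: [[-0.246, -0.001, -0.969], [0.969, 0.004, -0.246], [0.004, -1.0, -0.001]]
contact_force: [0.3, 0.5, 0.4]
finger_gap: 1.004
clock: 8.55
position: [0.5981, 0.1333, 0.2514]
orientation: [[-0.247, -0.002, -0.969], [0.969, 0.005, -0.247], [0.005, -1.0, 0.001]]
contact_force: [0.4, 0.3, -0.5]
finger_gap: 0.999
clock: 9.18
position: [0.4992, 0.1334, 0.281]
orientation: [[-0.246, 0.008, -0.969], [0.969, 0.006, -0.246], [0.004, -1.0, -0.01]]
contact_force: [0.2, 0.2, 0.6]
finger_gap: 0.998
clock: 9.55
position: [0.4469, 0.1336, 0.2842]
orientation: [[-0.247, 0.013, -0.969], [0.969, 0.007, -0.246], [0.003, -1.0, -0.014]]
contact_force: [1.5, -0.9, -0.4]
finger_gap: 1.002
```

View pics/scene5.png

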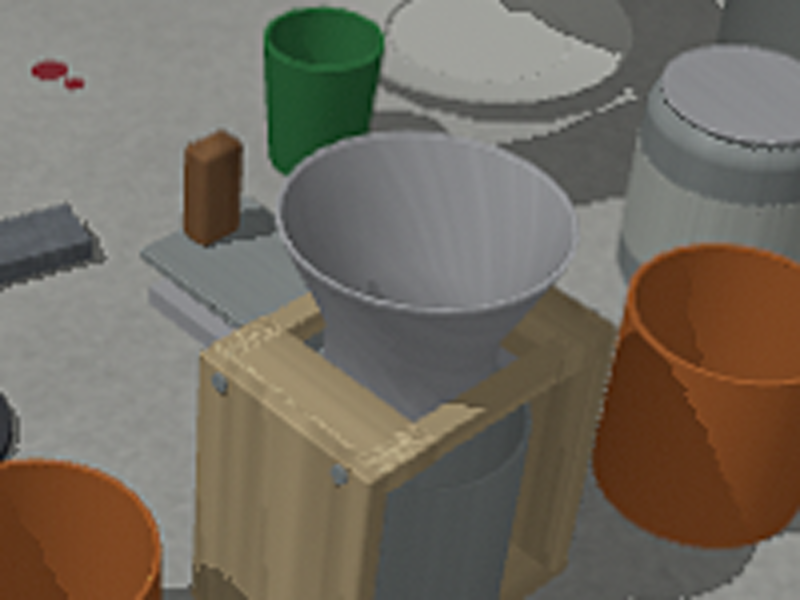

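View pics/top5f.png

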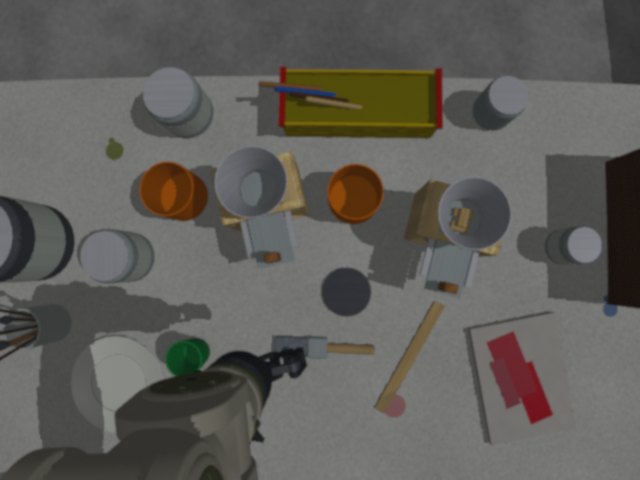

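View pics/top5.png

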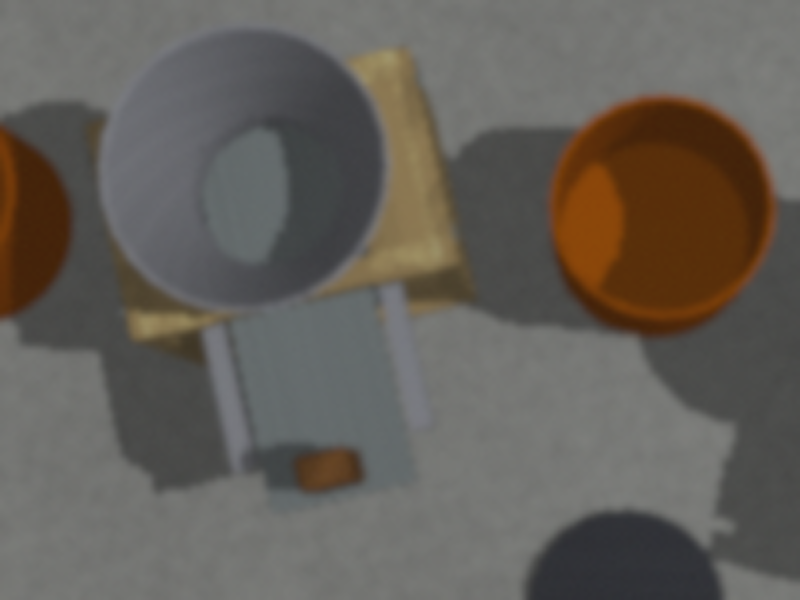

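The ball hopper is empty with its gate plate shut beneath it. The plate is sunlit at crop (245,195) and the handle is at (328,470). The keys are still in place at (460,218) and their gate hasn't moved. The gripper is clear, so I'm handing in.

```bash
python3 -c "
from plant import manip
print(manip.get_state()['clock'],manip.get_state()['contact_force'])
print(manip.job_done())"
```

```text
9.65 [-0.44738128 -0.14225828  0.23473434]
the job is handed in; nothing more can be done
None
```

I opened the ball dispenser's gate by its wooden handle and let the balls drop into the tin. I then pushed the gate back to its end stop, let go and backed the arm off. The job was handed in at 9.65 s.

- **Opening:** I pulled the handle about 69 mm, from a start that turned out to be roughly 6 mm open.
- **Balls:** The last top picture shows the hopper empty over the shut gate. With the gate open I saw one ball clearly in the tin. The other two were partly hidden by the throat, so the count of three rests partly on the empty hopper.
- **Shutting:** The handle stopped about 6 mm past its starting position, with the push force at about 15 N.
- **Rest of the scene:** The keys and their gate look unchanged, and nothing else appears moved or spilled. The tin still stands under the hopper; I judged it upright by eye only. The gripper was clear of everything, and the force reading was near zero.

No check failed.

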